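# Load a tray of reishi into the bench rack

### The job

In the mushroom house, lift the guard bar with the yellow handle up and off the two hooks across the mouth of the rack's bay and lay it flat, handle up, on the open table in front of the rack. Then push the red tray of mushrooms squarely into the bay, under the shelf, until you feel it meet the sprung stop at the back; the stop is adjustable and its depth is not known beforehand, so press it only gently and never ram the tray into the rack. Keep the tray flat on the table and leave everything else where it is.

Things in the scene. Friction and masses are not known exactly. Their poses are not given: they have to be found in the camera images.
- rack: Fixed bench rack: wooden shelf 300 deep x 300 wide x 18 thick, underside 175 above the table, on four 25 mm steel posts (x 45 and 285, y +-128), three logs on top up to 290 high; green walls close the sides and back from x = 175. The bay is the table under the shelf. Origin: on the table below the middle of the shelf's front edge; x level into the bay, y left as one looks in, z up.
- hooks (a point): Point midway between the two upturned dark steel hooks at the mouth of the bay, at the height of their floors (rack x 15, y 0, z 53); axes as the rack's. Each hook is 16 wide, centred 88 to either side (158 clear between them); its channel runs from 19 before to 19 behind this point, its outer lip rises 18 above it.
- bay_back (a point): Point at rack x 205, y 0, z 35: the nearest place where the face of the sprung rubber stop pad can stand. The pad (100 wide, z 10 to 60, hidden under the shelf) really stands 0 to 30 mm deeper than this point, differently each time. It yields 12 mm at 0.65 N per mm and is rigid after that. Axes as the rack's.
- bar: Loose wooden guard bar 200 long (y) x 30 (x) x 24 high (z), 150 g, with yellow ends and a yellow handle; it starts hanging in the two hooks, across the mouth of the bay. Origin: centre of its underside. The handle (26 wide along y, 14 thick) leaves the middle of its top and leans 40 degrees from vertical to -x, away from the rack, ending 73 mm from the bar's centre line.
- bar_grip (a point): Point inside the bar's yellow handle, 48 mm up it from the bar's centre line (31 mm to -x of and 49 mm above the bar's origin); x, y, z as those of the bar. Pinch it here across its 26 mm width (along y), with the tool leaning like the handle, because the shelf overhangs.
- tray: Loose red plastic harvest tray, brim-full of brown mushroom caps (one rigid piece with it): 170 long (x) x 120 wide (y), walls 55 high, caps up to 66, 0.45 to 0.85 kg. Origin: centre of its underside. It stands before the bay, +x end towards it, off to one side and turned. Too wide to grip; it slides. When home, its rear (-x) face is 35 to 75 mm inside the shelf's front edge.
- sprayer: White bottle with a blue cap, 66 mm across, 170 high; origin at centre of its base. Leave it.
- jar: Amber jar, 68 mm across, 95 high; origin at centre of its base. Leave it.
- mug: Blue mug, 76 mm across, 85 high, handle to its +y; origin at centre of its base. Leave it.
- brush: Hand brush lying down, 180 long along its x. Leave it.
- cap1: Loose brown mushroom cap, 80 mm across, 18 thick; origin under its centre. Leave it.
- cap2: Loose brown mushroom cap, 90 mm across, 18 thick; origin under its centre. Leave it.
- bowl: Aluminium bowl, 120 mm across, 50 high; origin at centre of its base. Leave it.

How it is judged:
On the way, in this order (a step that is already met when the one before it is completed fails the run):
1. the guard bar is off its hooks and lies flat on the table outside the rack, let go (height (world z) of bar below 0.012 m and angle between bar's own z axis and vertical below 0.12 rad and x of bar in the frame of rack below -0.03 m and contact force between bar and the arm below 0.05 N and contact force between bar and tray below 0.05 N), for 0.2 s.
2. the tray, squarely in the bay, is pressed on the stop pad with at least 2 N (x of tray in the frame of rack above 0.112 m and y of tray in the frame of rack between -0.03 and 0.03 m and angle between the x axis of tray and the x axis of rack, either way round below 0.14 rad and contact force between tray and rack above 2 N), for 0.1 s.
At the end, for the whole second after the job is handed in: The tray, once pressed on the stop, lies flat and still in the bay: centre over 112 mm inside the shelf's front edge, within 30 mm of the bay's middle line, within 8 degrees of square. The bar lies flat, still and released on the table, centre over 30 mm outside that edge, off the tray (all of step 1 and x of tray in the frame of rack above 0.112 m and y of tray in the frame of rack between -0.03 and 0.03 m and angle between the x axis of tray and the x axis of rack, either way round below 0.14 rad and angle between tray's own z axis and vertical below 0.05 rad and height (world z) of tray below 0.005 m and linear speed of each of tray, bar below 0.02 m/s); the robot touches nothing.
It fails at once if the tray is rammed into the rack or its stop (over 20 N) (contact force between tray and rack above 20 N).
It fails at once if the tray is tipped or lifted off the table (angle between tray's own z axis and vertical above 0.15 rad or height (world z) of tray above 0.02 m).
It fails at once if the guard bar is dropped or thrown (faster than 1 m/s) (linear speed of bar above 1 m/s).
It fails at once if a bystander is moved by more than 30 mm (distance of any of sprayer, jar, mug, brush, cap1, cap2, bowl from where it was at the start of the episode above 0.03 m).
It also fails if it takes over 72 s, if anything falls off the work surface, if the arm or the gripper's body presses on something with over 40 N, if the wrist force passes 120 N, or if a joint passes its speed limit or range.

### The arm

A 7-joint arm with a two-finger parallel gripper is mounted at the origin on the work surface. World frame = base frame: x ahead of the robot, y to its left, z up, the work surface at z = 0. Lengths are in m, angles in rad, forces in N, time in s.
With the tool pointing down it reaches from about 0.4 to 0.85 m from the base axis. Payload 10.4 kg.
Tool frame: the origin (TCP) lies at the very end of the fingers, on their centre line; the grasp point (between the pads) lies 19 mm behind it; z points along the fingers, y is the line along which they close (so a half turn about z gives the same grasp; the last joint's range is limited). The gripper opens to 87 mm and grips with 3 to 60 N. Pads are 19 mm wide; open, the fingers measure 117 mm over their backs; the gripper's body (75 mm by 190 mm) begins 51 mm behind the grasp point.
Start: joints at [-1.173, 0.332, -0.065, 1.46, 0.022, 1.35, -0.088], TCP at [0.255, 0.571, 0.223] pointing down, gripper open.
Joint ranges: [-2.6, 2.6], [-0.5, 2.12], [-1.47, 1.34], [0.16, 2.42], [-1.27, 4.41], [0.06, 2.06], [-2.6, 2.6]. Speed limits (rad/s): [2.22, 2.22, 2.79, 2.79, 3.14, 3.14, 3.14].

### API

Orientations are given as a unit quaternion [x, y, z, w].
In Python, from bench import status, camera, order gives the robot as it stands.
- The arm moves only by the tool jog_arm, never from a script. Its argument "plan" is a list of rows, each a list of 7 numbers: the turn, a rotation vector about the tool's x, y, z in rad, then the shift along the tool's x, y, z in mm, then the opening, from -1 (shut) to 1 (fully open). A call has 1 to 12 rows; each row is the pose to reach, as a shift and turn from the pose commanded when the call began, along the tool's axes at that moment; what a row does not reach only later rows make up. A row lasts 1/10 s, in which the tool goes at most 50 mm and 8.59 degrees, less where a joint would pass 70% of its speed; a pose out of reach is approached as far as the arm can. A call with a gripper value outside its range is refused whole. The fingers move at their own pace and stop on an object; "squeeze" is the grip in N (left out, the last holds). Time passes only in rows, so rows that repeat a pose let the fingers close. It gives the time, the measured TCP pose, the force, the opening and the grip force at its end, in the units of the state.
- status.read_state(): the state, without advancing time (a new reading comes with each control period).
- camera(name): name is "side" or "top" or "wrist"; returns a dict with "image" (420x560x3 uint8, red, green, blue), "z_map" (420x560 float32, m along the optical axis (not along the pixel's ray), 0 where there is no reading), "fx", "fy", "cx", "cy" (pixels), "world_from_camera" (4x4, takes a point from camera to world coordinates); the wrist camera has in their place "mount" (4x4, takes a point from camera to tool coordinates, whose origin is the TCP and whose axes are the flange's). Camera axes: x right, y down, z forward; pixel columns grow to the right and rows downward; lengths in m; the calibration is good to about 2 mm. The wrist camera is an equidistant fisheye: a pixel r from the principal point sees the ray r / f radians off the axis. A picture is of the moment at which its call begins: read the wrist's pose just before it.
- order.close_job(): hands the job in; it is judged then, once.
The state is a dict: "time": time; "joint_positions": joint angles; "joint_vel": joint speeds; "joint_torque": joint torques, N m; "ee_pos": TCP position; "eef_rot": TCP orientation; "ft_force": force on the tool from outside, world axes, zero at the start; "torque": the same for the moment, N m; "width": finger opening in m; "grip_force": force on a finger pad.
Only numpy, scipy, OpenCV 4.12 (cv2) and the standard library are available. Lean on these libraries where they do the work, as an engineer would, in place of code of your own. Each camera call takes 0.05 s, during which the arm holds its last target. There are 200 camera calls.

## Working session

There is one attempt and no reset: what is moved stays moved. The work goes in short steps, Python scripts to look and compute and a tool call to move; the robot and the scene stay as the last step left them, time stands still between calls to the robot, and variables do not carry over. Pictures are saved under pics/ and viewed, at most 10 in all, crops included, and the job is handed in when it is done.

Besides the shell and the picture viewer there is one more tool, called as name(argument=value, ...), one argument or row to a line, values as JSON. jog_arm: Moves the arm, as the interface text tells. Its arguments: {"type":"object","properties":{"plan":{"type":"array"},"squeeze":{"type":"number"}},"required":["plan"]}

```bash
mkdir -p pics; ls; cat > h.py <<'E'
import numpy as np, cv2
from bench import status, camera, order
from scipy.spatial.transform import Rotation as R
def cloud(c):
    z=c["z_map"]; v,u=np.indices(z.shape)
    P=np.stack([(u-c["cx"])/c["fx"]*z,(v-c["cy"])/c["fy"]*z,z],-1)
    T=np.array(c["world_from_camera"]); return P@T[:3,:3].T+T[:3,3]
E
python3 - <<'E'
from h import *
for n in ("top","side"):
    c=camera(n); cv2.imwrite(f"pics/{n}0.png",c["image"][...,::-1]); np.savez(f"{n}0.npz",**c)
    print(n,c["fx"],c["cx"],c["cy"],np.round(c["world_from_camera"],3))
print(status.read_state())
E
```

```text
pics
top 404.2812820851134 276.439079916188 214.72545793725342 [[-0.022 -0.987  0.161  0.336]
 [-1.     0.024  0.011  0.099]
 [-0.015 -0.16  -0.987  1.182]
 [ 0.     0.     0.     1.   ]]
side 438.1683465779972 280.14044680261435 201.7104289033086 [[-0.499  0.825 -0.264  0.845]
 [ 0.866  0.479 -0.143  0.286]
 [ 0.009 -0.3   -0.954  1.337]
 [ 0.     0.     0.     1.   ]]
{'time': 0.1, 'joint_positions': array([-1.17260355,  0.33280344, -0.06471724,  1.46084718,  0.02161243,
        1.34992092, -0.08846032]), 'joint_vel': array([ 0.00040306, -0.00052952, -0.0012905 , -0.00181866,  0.00023463,
       -0.00022004,  0.0012474 ]), 'joint_torque': array([ 5.60371482e-04, -6.24544573e+01,  2.39646959e-02, -3.90716779e+01,
       -6.16162294e-02,  3.65319033e-02,  4.85512635e-05]), 'ee_pos': array([0.25515768, 0.57015971, 0.22184167]), 'eef_rot': array([ 2.08809518e-01,  9.77956121e-01, -6.33264922e-04, -1.01928269e-04]), 'ft_force': array([-0.09630779,  0.13326872,  0.16836497]), 'torque': array([-0.01399236,  0.01564227, -0.03334861]), 'grip_force': 0.0, 'width': 0.08682717068770579}
```

View pics/top0.png

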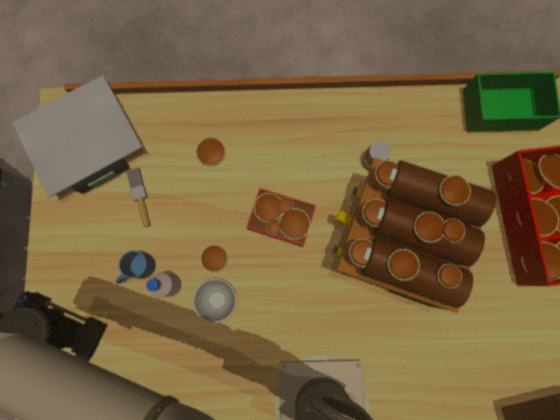

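View pics/side0.png

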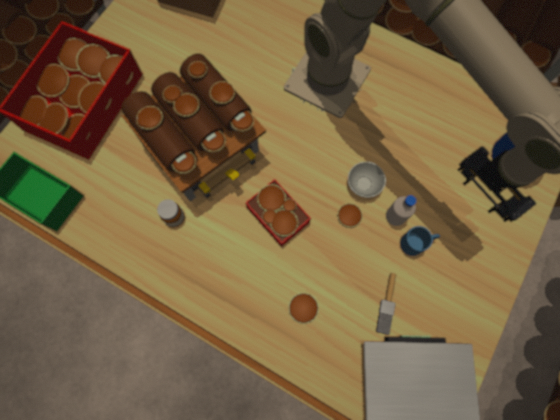

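The top view shows the rack at right (mouth facing image-left), yellow handle at about (343,217), the tray at (282,217), and loose caps at (210,151) and (214,258). The bowl is at (215,300). The side view shows the same, with the handle at (233,175) and the tray at (278,212).

```bash
cat > m1.py <<'E'
from h import *
import sys
tag=sys.argv[1] if len(sys.argv)>1 else "0"
for n in ("top","side"):
    c=dict(np.load(f"{n}{tag}.npz")); P=cloud(c); hsv=cv2.cvtColor(c["image"],cv2.COLOR_RGB2HSV)
    near=(P[...,1]>-.5)&(P[...,1]<.5)&(P[...,0]>.1)&(P[...,0]<.8)&(c["z_map"]>0)
    ye=near&(hsv[...,0]>22)&(hsv[...,0]<32)&(hsv[...,1]>190)&(P[...,2]>.03)&(P[...,2]<.16)
    k,l,s,ct=cv2.connectedComponentsWithStats(ye.astype(np.uint8))
    for i in range(1,k):
        if s[i,4]>4: p=P[l==i]; print(n,"yellow",np.round(ct[i]),s[i,4],p.mean(0).round(3),p.min(0).round(3),p.max(0).round(3))
    sh=near&(abs(P[...,2]-.193)<.006)&(P[...,1]<0)
    k,l,s,ct=cv2.connectedComponentsWithStats(sh.astype(np.uint8))
    q=P[sh][:,:2].astype(np.float32); r=cv2.minAreaRect(q); print(n,"shelf",len(q),r,cv2.boxPoints(r).round(3).tolist())
    red=near&((hsv[...,0]<8)|(hsv[...,0]>172))&(hsv[...,1]>140)&(abs(P[...,2]-.055)<.006)
    k,l,s,ct=cv2.connectedComponentsWithStats(cv2.dilate(red.astype(np.uint8),np.ones((3,3))))
    for i in range(1,k):
        if s[i,4]>60:
            q=P[red&(l==i)][:,:2].astype(np.float32); r=cv2.minAreaRect(q); print(n,"tray?",ct[i].round(),len(q),r,cv2.boxPoints(r).round(3).tolist())
    ob=near&(P[...,2]>.012)
    k,l,s,ct=cv2.connectedComponentsWithStats(ob.astype(np.uint8))
    for i in range(1,k):
        if s[i,4]>80: p=P[l==i]; print(n,"obj",np.round(ct[i]),s[i,4],p.min(0).round(3),p.max(0).round(3))
E
python3 m1.py
```

```text
top yellow [359. 192.] 24 [ 0.574 -0.119  0.076] [ 0.565 -0.125  0.058] [ 0.584 -0.114  0.081]
top yellow [344. 218.] 147 [ 0.498 -0.068  0.111] [ 0.481 -0.092  0.084] [ 0.517 -0.047  0.129]
top yellow [339. 252.] 29 [ 0.409 -0.057  0.078] [ 0.4   -0.062  0.074] [ 0.42  -0.051  0.083]
top shelf 2335 ((0.44602757692337036, -0.2261410355567932), (0.30105388164520264, 0.30105987191200256), 69.11180877685547) [[0.25200000405311584, -0.31299999356269836], [0.5329999923706055, -0.41999998688697815], [0.6399999856948853, -0.13899999856948853], [0.35899999737739563, -0.03200000151991844]]
top tray? [273. 233.] 105 ((0.4718973636627197, 0.11666406691074371), (0.16647429764270782, 0.04349889978766441), 63.04847717285156) [[0.41499999165534973, 0.052000001072883606], [0.45399999618530273, 0.032999999821186066], [0.5289999842643738, 0.1809999942779541], [0.49000000953674316, 0.20100000500679016]]
top obj [478. 121.] 308 [ 0.767 -0.5    0.012] [ 0.8   -0.467  0.104]
top obj [210. 150.] 542 [0.682 0.266 0.012] [0.77  0.351 0.023]
top obj [414. 231.] 17541 [ 0.253 -0.392  0.012] [ 0.714 -0.033  0.3
[... 1759 characters left out ...]
0.183 0.542] [0.28 0.5  0.69]
side obj [195. 125.] 12204 [ 0.273 -0.416  0.014] [ 0.637 -0.031  0.309]
side obj [468. 162.] 266 [0.184 0.472 0.292] [0.263 0.5   0.34 ]
side obj [367. 177.] 747 [0.226 0.231 0.012] [0.345 0.348 0.059]
side obj [278. 211.] 2279 [0.433 0.001 0.012] [0.598 0.2   0.071]
side obj [ 72. 192.] 202 [ 0.768 -0.497  0.012] [ 0.8   -0.464  0.102]
side obj [401. 210.] 635 [0.301 0.393 0.012] [0.366 0.457 0.174]
side obj [171. 212.] 544 [ 0.653 -0.207  0.014] [ 0.719 -0.143  0.101]
side obj [350. 214.] 347 [0.365 0.259 0.012] [0.442 0.336 0.023]
side obj [408. 238.] 214 [0.352 0.469 0.012] [0.425 0.5   0.091]
side obj [304. 307.] 523 [0.683 0.268 0.012] [0.766 0.353 0.023]
```

```bash
cat >> h.py <<'E'
O=np.array([.498,-.083,0.]); A=np.deg2rad(-20.9)   # rack origin, angle of rack y in world
RR=np.array([[np.sin(A),np.cos(A),0],[-np.cos(A),np.sin(A),0],[0,0,1.]]); # columns x,y,z of rack
def W(p): return O+RR@(np.array(p)/1000.)
def K(p): return RR.T@(np.asarray(p)-O)*1000
def tool(tilt,yaw=0): # y_tool = rack y, z_tool leans into the bay by tilt deg; yaw about vertical
    t=np.deg2rad(tilt); z=np.array([np.sin(t),0,-np.cos(t)]); y=np.array([0,1.,0]); 
    return R.from_matrix(RR)*R.from_euler('z',yaw,degrees=True)*R.from_matrix(np.c_[np.cross(y,z),y,z])
def go(*wps, s=None):
    s=s or status.read_state(); q=R.from_quat(s["eef_rot"]); p=np.array(s["ee_pos"])
    print("t",round(s["time"],2),"rackpos",K(p).round(1),"F",(RR.T@s["ft_force"]).round(2),"w",round(s["width"],4),"grip",round(s["grip_force"],1))
    for P,Q in wps: print((q.inv()*Q).as_rotvec().round(3).tolist(), ((q.inv().apply(W(P)-p))*1000).round(0).tolist())
E
python3 - <<'E'
from h import *
print(RR.round(3))
for n in ("top","side"):
    c=dict(np.load(f"{n}0.npz")); P=cloud(c)
    m=(P[...,2]>.012)&(P[...,2]<.09)&(P[...,0]>.42)&(P[...,0]<.62)&(P[...,1]>-.005)&(P[...,1]<.21)&(c["z_map"]>0)
    q=K2=((P[m]-O)@RR*1000)[:,:2].astype(np.float32); r=cv2.minAreaRect(q); print(n,r,cv2.boxPoints(r).round().tolist())
Q=tool(40); z=np.array([np.sin(.698),0,-np.cos(.698)])
g=np.array([-3.8,-5.5,87.4])
go(([-250,0,330],Q),(g-100*z,Q),(g,Q))
E
```

```text
[[-0.357  0.934  0.   ]
 [-0.934 -0.357  0.   ]
 [ 0.     0.     1.   ]]
top ((-176.6022491455078, -47.405086517333984), (170.66104125976562, 121.10869598388672), 1.9438035488128662) [[-264.0, 10.0], [-260.0, -111.0], [-89.0, -105.0], [-93.0, 16.0]]
side ((-177.7390899658203, -50.10845947265625), (172.14553833007812, 121.63245391845703), 1.9478299617767334) [[-266.0, 8.0], [-262.0, -114.0], [-90.0, -108.0], [-94.0, 14.0]]
t 0.1 rackpos [-523.6 -459.9  221.8] F [-0.09 -0.14  0.17] w 0.0868 grip 0.0
[0.526, -0.556, 1.448] [-474.0, -248.0, -108.0]
[0.526, -0.556, 1.448] [-479.0, -429.0, 58.0]
[0.526, -0.556, 1.448] [-483.0, -493.0, 135.0]
```

jog_arm(
  plan=[
    [0.08,-0.08,0.2,-60,-30,-50,1],
    [0.16,-0.16,0.4,-120,-60,-100,1],
    [0.526,-0.556,1.448,-474,-248,-108,1],
    [0.526,-0.556,1.448,-474,-248,-108,1],
    [0.526,-0.556,1.448,-474,-248,-108,1],
    [0.526,-0.556,1.448,-474,-248,-108,1],
    [0.526,-0.556,1.448,-474,-248,-108,1],
    [0.526,-0.556,1.448,-474,-248,-108,1],
    [0.526,-0.556,1.448,-474,-248,-108,1],
    [0.526,-0.556,1.448,-474,-248,-108,1],
    [0.526,-0.556,1.448,-474,-248,-108,1],
    [0.526,-0.556,1.448,-474,-248,-108,1],
  ],
)

```text
time: 1.3
ee_pos: [0.589, 0.1442, 0.3288]
eef_rot: [0.776, 0.527, -0.285, 0.195]
ft_force: [-0.2, -0.8, -0.1]
width: 0.0871
grip_force: 0.0
```

```bash
python3 - <<'E'
from h import *
Q=tool(40); z=np.array([np.sin(.698),0,-np.cos(.698)])
g=np.array([-3.8,-5.5,87.4])
go(([-250,0,330],Q),(g-100*z,Q),(g,Q)); print(status.read_state()["joint_positions"].round(2))
E
```

```text
t 1.3 rackpos [-244.7    4.   328.8] F [ 0.8   0.11 -0.05] w 0.0871 grip 0.0
[-0.006, 0.007, -0.011] [3.0, -4.0, -4.0]
[-0.006, 0.007, -0.011] [-28.0, -8.0, 240.0]
[-0.006, 0.007, -0.011] [-27.0, -7.0, 340.0]
[-0.78  0.67  0.45  0.99  0.25  2.01 -0.67]
```

jog_arm(
  plan=[
    [-0.006,0.007,-0.011,-28,-8,50,1],
    [-0.006,0.007,-0.011,-28,-8,100,1],
    [-0.006,0.007,-0.011,-28,-8,150,1],
    [-0.006,0.007,-0.011,-28,-8,200,1],
    [-0.006,0.007,-0.011,-28,-8,240,1],
    [-0.006,0.007,-0.011,-28,-8,240,1],
    [-0.006,0.007,-0.011,-28,-8,240,1],
  ],
)

```text
time: 2.0
ee_pos: [0.5159, -0.0108, 0.1641]
eef_rot: [0.771, 0.539, -0.279, 0.192]
ft_force: [0.4, 0.6, 0.9]
width: 0.0871
grip_force: 0.0
```

```bash
python3 - <<'E'
from h import *
Q=tool(40); z=np.array([np.sin(.698),0,-np.cos(.698)])
g=np.array([-3.8,-5.5,87.4])
go((g-100*z,Q),(g,Q)); print(status.read_state()["joint_positions"].round(2))
s=status.read_state(); c=camera("wrist"); cv2.imwrite("pics/w1.png",c["image"][...,::-1])
M=np.array(c["mount"]); print(M.round(3),c["fx"],c["cx"],c["cy"])
T=np.eye(4); T[:3,:3]=R.from_quat(s["eef_rot"]).as_matrix(); T[:3,3]=s["ee_pos"]; T=T@M
z_=c["z_map"]; v,u=np.indices(z_.shape); x=(u-c["cx"])/c["fx"]; y=(v-c["cy"])/c["fy"]; r=np.hypot(x,y)+1e-9
k=np.tan(r)/r; P=np.stack([x*k*z_,y*k*z_,z_],-1)@T[:3,:3].T+T[:3,3]; P=(P-O)@RR*1000
h=cv2.cvtColor(c["image"],cv2.COLOR_RGB2HSV)
m=(h[...,0]>22)&(h[...,0]<32)&(h[...,1]>170)&(z_>0)&(abs(P[...,1])<130)&(P[...,2]>40)&(P[...,2]<150)&(P[...,0]<60)&(P[...,0]>-80)
k,l,st,ct=cv2.connectedComponentsWithStats(m.astype(np.uint8))
for i in range(1,k):
    if st[i,4]>15: p=P[l==i]; print(ct[i].round(),st[i,4],p.mean(0).round(1),np.percentile(p,[3,97],axis=0).round(1))
E
```

```text
t 2.0 rackpos [-73.9  -9.  164.1] F [-0.7   0.14  0.87] w 0.0871 grip 0.0
[0.005, -0.008, 0.012] [-4.0, 3.0, 4.0]
[0.005, -0.008, 0.012] [-5.0, 3.0, 104.0]
[-0.75  0.47  0.46  1.64  0.33  1.52 -0.73]
[[-0.    -0.97  -0.245  0.066]
 [ 1.     0.    -0.002 -0.   ]
 [ 0.002 -0.245  0.97  -0.162]
 [ 0.     0.     0.     1.   ]] 325.19226210127806 279.27393463917485 205.3230600880779
[289. 222.] 63 [-32.   -2.  118.2] [[-33.9 -15.2 116.7]
 [-27.1   8.8 122.6]]
```

View pics/w1.png

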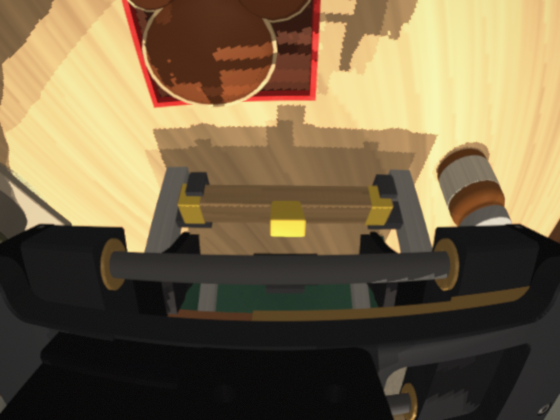

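The wrist view shows the bar hanging in both hooks, with the handle end at about (289,222) and its yellow ends at (192,205) and (379,205).

jog_arm(
  plan=[
    [0,0,0,-4,2,40,1],
    [0,0,0,-4,2,55,1],
    [0,0,0,-4,2,55,1],
    [0,0,0,-4,2,55,1],
  ],
)

```text
time: 2.45
ee_pos: [0.5063, -0.0454, 0.1254]
eef_rot: [0.772, 0.539, -0.277, 0.193]
ft_force: [0.5, 0.6, 0.6]
width: 0.0872
grip_force: 0.0
```

```bash
python3 - <<'E'
from h import *
Q=tool(40); g=np.array([-3.8,-3.5,87.4])
go((g,Q))
E
```

```text
t 2.45 rackpos [-38.1  -5.6 125.4] F [-0.71  0.3   0.64] w 0.0872 grip 0.0
[0.008, -0.01, 0.012] [-2.0, 2.0, 51.0]
```

jog_arm(
  plan=[
    [0.008,-0.01,0.012,-2,2,25,1],
    [0.008,-0.01,0.012,-2,2,50,1],
    [0.008,-0.01,0.012,-2,2,50,1],
    [0.008,-0.01,0.012,-2,2,50,-1],
    [0.008,-0.01,0.012,-2,2,50,-1],
    [0.008,-0.01,0.012,-2,2,50,-1],
    [0.008,-0.01,0.012,-2,2,50,-1],
    [0.008,-0.01,0.012,-2,2,50,-1],
    [0.008,-0.01,0.012,-2,2,50,-1],
    [0.008,-0.01,0.012,-2,2,50,-1],
  ],
  squeeze=25,
)

```text
time: 3.45
ee_pos: [0.4954, -0.0788, 0.0872]
eef_rot: [0.774, 0.532, -0.283, 0.194]
ft_force: [-0.5, -0.0, 0.3]
width: 0.0389
grip_force: 0.0
```

```bash
python3 - <<'E'
from h import *
Q=tool(40); g=np.array([-3.8,-3.5,87.4])
go((g,Q),(g+[0,0,35],Q),(g+[-60,0,40],Q))
E
```

```text
t 3.45 rackpos [-3.  -3.9 87.2] F [ 0.22 -0.46  0.3 ] w 0.0389 grip 0.0
[-0.002, 0.001, -0.001] [1.0, 0.0, -1.0]
[-0.002, 0.001, -0.001] [-22.0, 0.0, -27.0]
[-0.002, 0.001, -0.001] [21.0, 0.0, -70.0]
```

jog_arm(
  plan=[
    [0,0,0,0,0,0,-1],
    [0,0,0,0,0,0,-1],
    [0,0,0,0,0,0,-1],
    [0,0,0,0,0,0,-1],
    [0,0,0,-2,0,-2,-1],
    [0,0,0,-6,0,-8,-1],
    [0,0,0,-11,0,-14,-1],
    [0,0,0,-16,0,-20,-1],
    [0,0,0,-22,0,-27,-1],
    [0,0,0,-22,0,-27,-1],
  ],
)

```text
time: 4.45
ee_pos: [0.4964, -0.0783, 0.1234]
eef_rot: [0.775, 0.532, -0.282, 0.194]
ft_force: [0.2, 0.2, -1.3]
width: 0.0261
grip_force: 25.0
```

```bash
python3 - <<'E'
from h import *
Q=tool(40); g=np.array([-3.8,-3.5,87.4])
go((g+[0,0,35],Q),(g+[-60,0,40],Q),(g+[-125,20,100],Q),(g+[-145,223,100],Q),(g+[-145,223,5],Q),(g+[-145,223,-52],Q))
E
```

```text
t 4.45 rackpos [ -3.8  -3.2 123.4] F [-0.29  0.14 -1.31] w 0.0261 grip 25.0
[-0.001, -0.0, -0.002] [1.0, -0.0, 1.0]
[-0.001, -0.0, -0.002] [43.0, -0.0, -42.0]
[-0.001, -0.0, -0.002] [55.0, 19.0, -129.0]
[-0.001, -0.0, -0.002] [70.0, 222.0, -142.0]
[-0.001, -0.0, -0.002] [131.0, 222.0, -70.0]
[-0.001, -0.0, -0.002] [168.0, 222.0, -26.0]
```

jog_arm(
  plan=[
    [0,0,0,15,0,-15,-1],
    [0,0,0,43,0,-42,-1],
    [0,0,0,50,8,-85,-1],
    [0,0,0,55,20,-129,-1],
    [0,0,0,60,60,-132,-1],
    [0,0,0,63,100,-135,-1],
    [0,0,0,66,140,-138,-1],
    [0,0,0,68,180,-140,-1],
    [0,0,0,70,222,-142,-1],
    [0,0,0,70,222,-142,-1],
    [0,0,0,70,222,-142,-1],
  ],
)

```text
time: 5.55
ee_pos: [0.755, -0.0237, 0.1832]
eef_rot: [0.774, 0.532, -0.284, 0.193]
ft_force: [-1.2, 1.5, -1.6]
width: 0.0259
grip_force: 25.0
```

```bash
python3 - <<'E'
from h import *
Q=tool(40); g=np.array([-3.8,-3.5,87.4])
go((g+[-145,223,100],Q),(g+[-145,223,5],Q),(g+[-145,223,-46],Q),(g+[-145,223,-52],Q)); print(status.read_state()["joint_positions"].round(2))
c=camera("side"); cv2.imwrite("pics/s2.png",c["image"][80:290,80:360,::-1].repeat(2,0).repeat(2,1))
P=(cloud(c)-O)@RR*1000; h=cv2.cvtColor(c["image"],cv2.COLOR_RGB2HSV)
m=(h[...,0]>22)&(h[...,0]<32)&(h[...,1]>190)&(P[...,2]>90)&(P[...,2]<250)
k,l,st,ct=cv2.connectedComponentsWithStats(m.astype(np.uint8))
for i in range(1,k):
    if st[i,4]>8: p=P[l==i]; print(ct[i].round(),st[i,4],p.mean(0).round(1))
E
```

```text
t 5.55 rackpos [-147.1  218.9  183.2] F [-0.93 -1.67 -1.57] w 0.0259 grip 25.0
[-0.004, 0.003, -0.001] [-1.0, 1.0, -4.0]
[-0.004, 0.003, -0.001] [60.0, 1.0, 68.0]
[-0.004, 0.003, -0.001] [93.0, 1.0, 107.0]
[-0.004, 0.003, -0.001] [97.0, 1.0, 112.0]
[-0.45  1.01  0.47  0.74  0.22  1.8  -0.47]
[216. 224.] 61 [-129.1  129.2  172.6]
[192. 247.] 64 [-146.9  217.2  193.1]
[197. 254.] 22 [-175.2  218.3  217.6]
[163. 264.] 67 [-129.2  304.5  171.9]
```

View pics/s2.png

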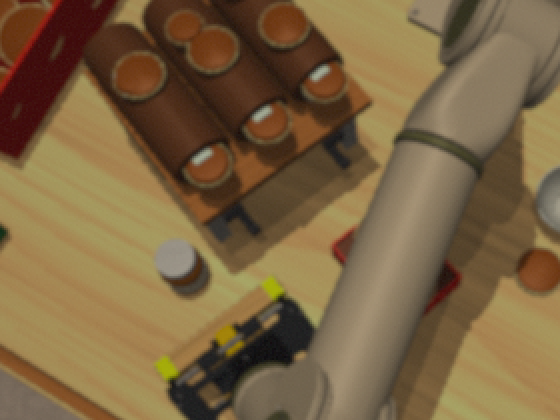

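The bar is held level over clear table: yellow ends at (272,290) and (166,368) in the crop, with nothing beneath it.

jog_arm(
  plan=[
    [0,0,0,20,1,22,-1],
    [0,0,0,45,1,50,-1],
    [0,0,0,70,1,80,-1],
    [0,0,0,85,1,96,-1],
    [0,0,0,91,1,104,-1],
    [0,0,0,91,1,104,-1],
    [0,0,0,91,1,104,-1],
  ],
)

```text
time: 6.3
ee_pos: [0.7576, -0.0204, 0.0496]
eef_rot: [0.774, 0.532, -0.282, 0.194]
ft_force: [-0.8, -0.1, -0.9]
width: 0.0257
grip_force: 25.0
```

```bash
python3 - <<'E'
from h import *
Q=tool(40); g=np.array([-3.8,-3.5,87.4])
go((g+[-145,223,-52],Q),(g+[-145,223,-56],Q))
E
```

```text
t 6.3 rackpos [-151.1  220.2   49.6] F [ 0.37 -0.71 -0.9 ] w 0.0257 grip 25.0
[0.0, 0.001, -0.002] [7.0, -1.0, 12.0]
[0.0, 0.001, -0.002] [10.0, -1.0, 15.0]
```

jog_arm(
  plan=[
    [0,0,0,4,0,5,-1],
    [0,0,0,7,0,8,-1],
    [0,0,0,8,0,10,-1],
    [0,0,0,9,0,11,-1],
    [0,0,0,9.5,0,11.5,-1],
    [0,0,0,9.5,0,11.5,-1],
  ],
)

```text
time: 6.9
ee_pos: [0.7567, -0.0206, 0.0343]
eef_rot: [0.774, 0.532, -0.283, 0.194]
ft_force: [-5.0, 2.5, 8.0]
width: 0.0257
grip_force: 25.0
```

jog_arm(
  plan=[
    [0,0,0,-0.6,0,-0.8,-1],
    [0,0,0,-0.6,0,-0.8,0.2],
    [0,0,0,-0.6,0,-0.8,0.2],
    [0,0,0,-0.6,0,-0.8,0.2],
    [0,0,0,-0.6,0,-0.8,0.2],
    [0,0,0,-0.6,0,-0.8,0.2],
    [0,0,0,-0.6,0,-10,0.2],
    [0,0,0,-0.6,0,-40,0.2],
    [0,0,0,-0.6,0,-90,0.5],
    [0,0,0,-0.6,0,-140,1],
    [0,0,0,-0.6,0,-190,1],
    [0,0,0,-0.6,0,-220,1],
  ],
)

```text
time: 8.1
ee_pos: [0.7999, 0.0709, 0.1649]
eef_rot: [0.781, 0.529, -0.269, 0.196]
ft_force: [0.9, -3.3, 1.6]
width: 0.0768
grip_force: 0.0
```

```bash
python3 - <<'E'
from h import *
c=camera("top"); np.savez("top1.npz",**c); cv2.imwrite("pics/t3.png",c["image"][80:290,180:460,::-1].repeat(2,0).repeat(2,1))
P=(cloud(c)-O)@RR*1000; h=cv2.cvtColor(c["image"],cv2.COLOR_RGB2HSV)
m=(h[...,0]>22)&(h[...,0]<32)&(h[...,1]>190)&(P[...,2]>10)&(P[...,2]<150)
k,l,st,ct=cv2.connectedComponentsWithStats(m.astype(np.uint8))
for i in range(1,k):
    if st[i,4]>8: p=P[l==i]; print(ct[i].round(),st[i,4],p.mean(0).round(1))
# staging for lateral push: tool vertical, y_tool along rack x
go(([-300,223,250],tool(0)),([-177,-170,250],tool(0,90)),([-177,-170,250],tool(0,-90)))
s=status.read_state(); print(s["joint_positions"].round(2))
E
```

```text
[335. 113.] 63 [-129.9  305.9   24.8]
[317. 134.] 154 [-157.2  215.9   53. ]
[316. 166.] 75 [-130.6  129.5   25.3]
t 8.15 rackpos [-254.4  226.7  167.8] F [-1.87 -1.66  2.03] w 0.0803 grip 0.0
[0.023, 0.678, -0.012] [-16.0, -2.0, -93.0]
[-0.514, 0.55, -1.517] [-119.0, -394.0, -22.0]
[0.548, 0.512, 1.493] [-119.0, -394.0, -22.0]
[-0.44  1.32  0.86  0.21 -0.22  2.03 -0.48]
```

View pics/t3.png

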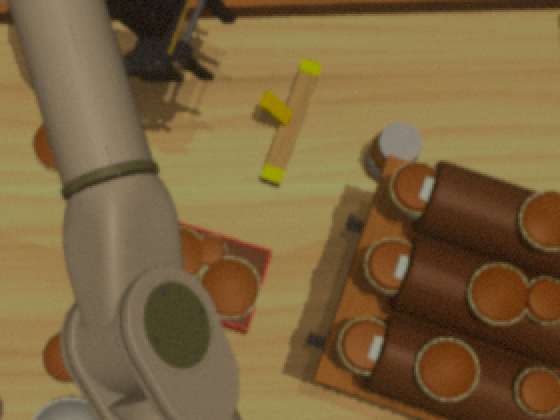

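The top view shows the bar flat on the table, handle up, with ends at (311,68) and (272,174) in the crop, clear of the tray and jar. Next I'll push the tray sideways.

jog_arm(
  plan=[
    [-0.04,0.05,-0.12,-30,-40,-30,1],
    [-0.514,0.55,-1.517,-119,-394,-22,1],
    [-0.514,0.55,-1.517,-119,-394,-22,1],
    [-0.514,0.55,-1.517,-119,-394,-22,1],
    [-0.514,0.55,-1.517,-119,-394,-22,1],
    [-0.514,0.55,-1.517,-119,-394,-22,1],
    [-0.514,0.55,-1.517,-119,-394,-22,1],
    [-0.514,0.55,-1.517,-119,-394,-22,1],
    [-0.514,0.55,-1.517,-119,-394,-22,1],
    [-0.514,0.55,-1.517,-119,-394,-22,1],
    [-0.514,0.55,-1.517,-119,-394,-22,1],
    [-0.514,0.55,-1.517,-119,-394,-22,1],
  ],
)

```text
time: 9.35
ee_pos: [0.3993, 0.1437, 0.2481]
eef_rot: [0.314, 0.947, -0.054, 0.04]
ft_force: [2.1, 0.8, 0.3]
width: 0.087
grip_force: 0.0
```

```bash
python3 - <<'E'
from h import *
s=status.read_state(); print(s["joint_positions"].round(2))
Q=tool(0,90); go(([-177,-150,150],Q),([-177,-150,25],Q),([-177,-125,25],Q))
E
```

```text
[-1.45 -0.25  0.78  1.94  0.3   1.43  0.19]
t 9.35 rackpos [-176.6 -173.1  248.1] F [-1.46  1.71  0.26] w 0.087 grip 0.0
[-0.091, 0.099, -0.275] [-11.0, 14.0, 99.0]
[-0.091, 0.099, -0.275] [3.0, 24.0, 223.0]
[-0.091, 0.099, -0.275] [-21.0, 31.0, 225.0]
```

jog_arm(
  plan=[
    [-0.045,0.05,-0.14,-5,7,30,1],
    [-0.091,0.099,-0.275,-11,14,60,1],
    [-0.091,0.099,-0.275,-11,14,99,1],
    [-0.091,0.099,-0.275,-6,18,140,1],
    [-0.091,0.099,-0.275,0,22,180,1],
    [-0.091,0.099,-0.275,3,24,205,1],
    [-0.091,0.099,-0.275,3,24,205,1],
    [-0.091,0.099,-0.275,3,24,205,1],
  ],
)

```text
time: 10.15
ee_pos: [0.4224, 0.1356, 0.0426]
eef_rot: [0.187, 0.982, -0.003, -0.001]
ft_force: [0.9, -1.0, 0.9]
width: 0.0869
grip_force: 0.0
```

```bash
python3 - <<'E'
from h import *
Q=tool(0,90); go(([-177,-150,25],Q),([-177,-125,25],Q),([-177,-72,25],Q))
E
```

```text
t 10.15 rackpos [-177.2 -148.6   42.6] F [0.6  1.2  0.86] w 0.0869 grip 0.0
[-0.005, -0.0, -0.012] [1.0, -0.0, 18.0]
[-0.005, -0.0, -0.012] [-24.0, 0.0, 18.0]
[-0.005, -0.0, -0.012] [-77.0, 1.0, 18.0]
```

jog_arm(
  plan=[
    [-0.005,0,-0.012,0,0,17,1],
    [-0.005,0,-0.012,-10,0,17,1],
    [-0.005,0,-0.012,-20,0,17,1],
    [-0.005,0,-0.012,-26,0,17,1],
    [-0.005,0,-0.012,-32,0,17,1],
    [-0.005,0,-0.012,-38,0,17,1],
    [-0.005,0,-0.012,-44,0,17,1],
    [-0.005,0,-0.012,-50,0,17,1],
    [-0.005,0,-0.012,-55,0,17,1],
  ],
)

```text
time: 11.05
ee_pos: [0.4736, 0.1158, 0.0255]
eef_rot: [0.182, 0.983, 0.001, -0.001]
ft_force: [-5.2, 2.1, 4.3]
width: 0.0871
grip_force: 2.7
```

```bash
cat > tray.py <<'E'
from h import *
s=status.read_state()
for n in ("side","top"):
    c=camera(n); P=cloud(c); P=(P-O)@RR*1000; h=cv2.cvtColor(c["image"],cv2.COLOR_RGB2HSV)
    red=((h[...,0]<6)|(h[...,0]>173))&(h[...,1]>150)&(P[...,2]>5)&(P[...,2]<62)&(P[...,0]>-300)&(P[...,0]<250)&(abs(P[...,1])<150)&(c["z_map"]>0)
    q=P[red][:,:2].astype(np.float32)
    if len(q)>20:
        r=cv2.minAreaRect(q); print(n,len(q),np.round(r[0]),np.round(r[1]),round(r[2],1),cv2.boxPoints(r).round().tolist(), "y",np.percentile(q,[1,99],axis=0).round(1).tolist())
print("t",s["time"],"tcp",K(s["ee_pos"]).round(1),"F",(RR.T@s["ft_force"]).round(2))
E
python3 tray.py; python3 -c "
from h import *
Q=tool(0,90); go(([-177,-72,25],Q))"
```

```text
side 224 [-177.  -27.] [124. 168.] 89.9 [[-261.0, -89.0], [-93.0, -89.0], [-93.0, 35.0], [-261.0, 35.0]] y [[-260.5, -84.1], [-93.8, 34.8]]
t 11.05 tcp [-177.   -93.7   25.5] F [-0.08 -5.56  4.34]
t 11.15 rackpos [-176.8  -92.8   25.5] F [-0.46  0.67  0.39] w 0.0875 grip 0.0
[0.002, 0.0, -0.002] [-21.0, 0.0, 1.0]
```

jog_arm(
  plan=[
    [0,0,0,-5,0,0,1],
    [0,0,0,-10,0,0,1],
    [0,0,0,-15,0,0,1],
    [0,0,0,-20,0,0,1],
    [0,0,0,-24,0,0,1],
    [0,0,0,-25.5,0,0,1],
    [0,0,0,-25.5,0,0,1],
    [0,0,0,-10,0,0,1],
    [0,0,0,20,0,0,1],
    [0,0,0,60,0,-20,1],
    [0,0,0,80,0,-60,1],
    [0,0,0,80,0,-110,1],
  ],
)

```text
time: 12.35
ee_pos: [0.4022, 0.1459, 0.096]
eef_rot: [0.178, 0.984, 0.001, -0.004]
ft_force: [-0.9, 0.9, 0.8]
width: 0.0872
grip_force: 0.0
```

```bash
python3 tray.py; python3 -c "
from h import *
print(status.read_state()['joint_positions'].round(2))
Q=tool(44); go(([-340,0,200],Q),([-310,0,100],Q),([-300,0,43],Q))"
```

```text
side 217 [-176.    3.] [170. 116.] 0.0 [[-261.0, 61.0], [-260.0, -55.0], [-91.0, -55.0], [-91.0, 61.0]] y [[-260.1, -54.6], [-92.7, 61.3]]
top 46 [-150.  -42.] [189.  83.] 31.2 [[-253.0, -56.0], [-210.0, -126.0], [-48.0, -29.0], [-91.0, 42.0]] y [[-251.4, -57.4], [-92.2, -0.6]]
t 12.35 tcp [-179.6 -171.1   96. ] F [-0.55 -1.21  0.83]
[-1.64 -0.07  1.2   2.14  0.06  1.02  0.74]
t 12.45 rackpos [-182.8 -169.7   99.4] F [-0.1  -0.01 -0.85] w 0.0872 grip 0.0
[0.607, -0.619, 1.492] [-170.0, 158.0, -100.0]
[0.607, -0.619, 1.492] [-171.0, 126.0, -0.0]
[0.607, -0.619, 1.492] [-171.0, 115.0, 56.0]
```

jog_arm(
  plan=[
    [0,0,0,0,0,-45,1],
    [0.06,-0.06,0.15,-15,15,-90,1],
    [0.607,-0.619,1.492,-170,158,-130,1],
    [0.607,-0.619,1.492,-170,158,-130,1],
    [0.607,-0.619,1.492,-170,158,-130,1],
    [0.607,-0.619,1.492,-170,158,-130,1],
    [0.607,-0.619,1.492,-170,158,-130,1],
    [0.607,-0.619,1.492,-170,158,-130,1],
    [0.607,-0.619,1.492,-170,158,-130,1],
    [0.607,-0.619,1.492,-170,158,-130,1],
    [0.607,-0.619,1.492,-170,158,-130,1],
    [0.607,-0.619,1.492,-170,158,-130,1],
  ],
)

```text
time: 13.65
ee_pos: [0.6195, 0.2336, 0.223]
eef_rot: [0.69, 0.647, -0.268, 0.184]
ft_force: [-0.2, -0.7, 0.2]
width: 0.087
grip_force: 0.0
```

```bash
python3 -c "
from h import *
print(status.read_state()['joint_positions'].round(2))
Q=tool(44); go(([-340,1,200],Q),([-310,1,100],Q),([-300,1,43],Q),([-275,1,43],Q))"
```

```text
[-1.12  1.04  1.17  0.99 -0.31  1.85 -0.22]
t 13.65 rackpos [-339.1    0.5  223. ] F [0.74 0.03 0.2 ] w 0.087 grip 0.0
[0.104, -0.098, 0.263] [14.0, 3.0, 18.0]
[0.104, -0.098, 0.263] [53.0, 4.0, 115.0]
[0.104, -0.098, 0.263] [80.0, 7.0, 166.0]
[0.104, -0.098, 0.263] [61.0, 0.0, 181.0]
```

jog_arm(
  plan=[
    [0.052,-0.049,0.13,7,2,10,1],
    [0.104,-0.098,0.263,14,3,25,1],
    [0.104,-0.098,0.263,30,3,60,1],
    [0.104,-0.098,0.263,53,4,100,1],
    [0.104,-0.098,0.263,68,6,140,1],
    [0.104,-0.098,0.263,80,7,164,1],
    [0.104,-0.098,0.263,80,7,164,1],
    [0.104,-0.098,0.263,80,7,164,1],
  ],
)

```text
time: 14.45
ee_pos: [0.6062, 0.1978, 0.0465]
eef_rot: [0.763, 0.528, -0.308, 0.212]
ft_force: [0.0, 0.7, 0.9]
width: 0.087
grip_force: 0.0
```

```bash
python3 -c "
from h import *
print(status.read_state()['joint_positions'].round(2))
Q=tool(44); go(([-300,1,43],Q),([-275,1,43],Q),([-175,1,43],Q),([-75,1,43],Q),([0,1,43],Q))
c=camera('side');cv2.imwrite('pics/s4.png',c['image'][80:290,100:380,::-1].repeat(2,0).repeat(2,1))"
```

```text
[-1.1   1.27  1.13  1.09 -0.43  1.73 -0.52]
t 14.45 rackpos [-300.9    0.9   46.5] F [-0.65 -0.23  0.93] w 0.087 grip 0.0
[0.002, -0.002, 0.004] [2.0, 0.0, 3.0]
[0.002, -0.002, 0.004] [-16.0, 0.0, 20.0]
[0.002, -0.002, 0.004] [-88.0, -0.0, 90.0]
[0.002, -0.002, 0.004] [-160.0, -1.0, 159.0]
[0.002, -0.002, 0.004] [-215.0, -1.0, 211.0]
```

View pics/s4.png

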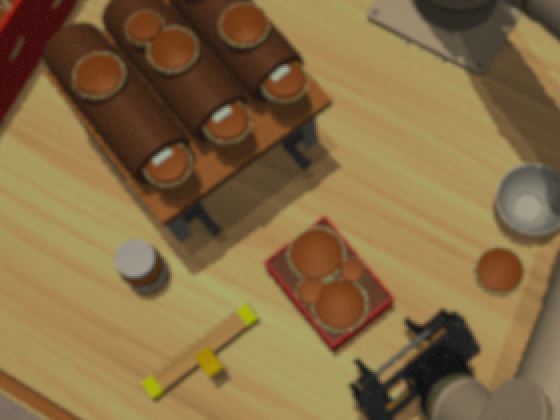

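The side view shows the tray (centre near (330,285) in the crop) lined up with the bay, and the open gripper behind it at (415,365). The bar is clear to the left.

jog_arm(
  plan=[
    [0,0,0,-8,0,11,1],
    [0,0,0,-16,0,20,1],
    [0,0,0,-20,0,24,1],
    [0,0,0,-26,0,30,1],
    [0,0,0,-33,0,36,1],
    [0,0,0,-40,0,43,1],
    [0,0,0,-48,0,51,1],
    [0,0,0,-56,0,59,1],
    [0,0,0,-64,0,67,1],
    [0,0,0,-72,0,74,1],
    [0,0,0,-80,0,82,1],
    [0,0,0,-88,0,90,1],
  ],
)

```text
time: 15.7
ee_pos: [0.5613, 0.0803, 0.0432]
eef_rot: [0.763, 0.528, -0.307, 0.212]
ft_force: [1.6, 5.7, 4.2]
width: 0.087
grip_force: 2.8
```

```bash
python3 tray.py; python3 -c "
from h import *
Q=tool(44); go(([-175,1,43],Q),([-75,1,43],Q))"
```

```text
side 278 [-90.   3.] [177. 117.] 0.3 [[-179.0, 61.0], [-178.0, -56.0], [-1.0, -55.0], [-2.0, 62.0]] y [[-172.8, -54.5], [-1.8, 61.7]]
top 94 [-81.   1.] [168. 116.] 0.2 [[-165.0, 59.0], [-165.0, -57.0], [4.0, -57.0], [3.0, 60.0]] y [[-163.7, -56.7], [3.1, 57.7]]
t 15.7 tcp [-175.1    0.9   43.2] F [-5.86 -0.49  4.18]
t 15.8 rackpos [-173.4    0.7   43.1] F [-0.32 -0.54  0.72] w 0.087 grip 0.0
[-0.0, -0.003, 0.001] [1.0, 0.0, -1.0]
[-0.0, -0.003, 0.001] [-71.0, 0.0, 68.0]
```

jog_arm(
  plan=[
    [0,0,0,-6,0,6,1],
    [0,0,0,-12,0,12,1],
    [0,0,0,-18,0,17,1],
    [0,0,0,-24,0,23,1],
    [0,0,0,-30,0,29,1],
    [0,0,0,-36,0,35,1],
    [0,0,0,-42,0,41,1],
    [0,0,0,-48,0,46,1],
    [0,0,0,-54,0,52,1],
    [0,0,0,-60,0,58,1],
    [0,0,0,-66,0,64,1],
    [0,0,0,-72,0,69,1],
  ],
)

```text
time: 17.0
ee_pos: [0.5257, -0.0134, 0.0428]
eef_rot: [0.763, 0.528, -0.307, 0.212]
ft_force: [1.6, 3.0, 0.6]
width: 0.087
grip_force: 1.6
```

```bash
python3 tray.py; python3 -c "
from h import *
print(status.read_state()['joint_positions'].round(2))
Q=tool(44); go(([-75,1,43],Q),([-15,1,43],Q),([25,1,43],Q))"
```

```text
side 268 [-9.  3.] [132. 117.] 0.8 [[-76.0, 61.0], [-74.0, -56.0], [58.0, -54.0], [56.0, 63.0]] y [[-71.5, -54.8], [50.6, 62.0]]
top 51 [-51. -20.] [ 62. 128.] 36.2 [[-114.0, 14.0], [-39.0, -90.0], [12.0, -53.0], [-64.0, 50.0]] y [[-65.7, -57.0], [6.0, 49.1]]
t 17.0 tcp [-74.9   1.   42.8] F [-3.37  0.45  0.56]
[-1.19  1.13  1.21  1.66 -0.34  1.34 -0.29]
t 17.1 rackpos [-73.7   0.7  42.9] F [0.62 0.01 0.61] w 0.0871 grip 0.0
[-0.001, -0.003, 0.002] [1.0, 0.0, -1.0]
[-0.001, -0.003, 0.002] [-42.0, 0.0, 41.0]
[-0.001, -0.003, 0.002] [-71.0, 0.0, 68.0]
```

jog_arm(
  plan=[
    [0,0,0,-6,0,6,1],
    [0,0,0,-12,0,12,1],
    [0,0,0,-18,0,17,1],
    [0,0,0,-24,0,23,1],
    [0,0,0,-30,0,29,1],
    [0,0,0,-36,0,35,1],
    [0,0,0,-42,0,41,1],
    [0,0,0,-48,0,46,1],
    [0,0,0,-54,0,52,1],
  ],
)

```text
time: 18.0
ee_pos: [0.4991, -0.0835, 0.0426]
eef_rot: [0.763, 0.528, -0.307, 0.211]
ft_force: [1.8, 3.3, 1.3]
width: 0.0871
grip_force: 2.0
```

```bash
python3 -c "
from h import *
c=camera('top');cv2.imwrite('pics/t5.png',c['image'][100:310,220:500,::-1].repeat(2,0).repeat(2,1))
Q=tool(44); go(([0,0,43],Q),([25,0,43],Q))"; python3 tray.py
```

```text
t 18.05 rackpos [ 1.8  0.9 42.8] F [-0.26  0.91  0.02] w 0.0871 grip 1.0
[-0.0, -0.003, 0.002] [1.0, -1.0, -1.0]
[-0.0, -0.003, 0.002] [-17.0, -1.0, 16.0]
side 223 [30.  4.] [119.  56.] 85.0 [[-3.0, -53.0], [53.0, -58.0], [64.0, 60.0], [8.0, 65.0]] y [[5.9, -54.5], [49.1, 61.8]]
top 35 [13.  0.] [  8. 109.] 1.1 [[8.0, 55.0], [10.0, -54.0], [18.0, -54.0], [15.0, 55.0]] y [[8.2, -53.1], [14.9, 53.3]]
t 18.05 tcp [ 1.8  0.9 42.8] F [-0.26  0.91  0.02]
```

View pics/t5.png

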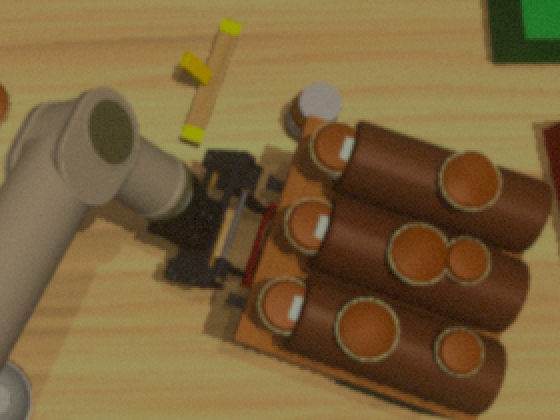

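The top view shows the tray's red rear wall at about (260,245) in the crop, under the shelf edge. The gripper is behind it and the bar is clear.

jog_arm(
  plan=[
    [0,0,0,-3,0,3,1],
    [0,0,0,-6,0,6,1],
    [0,0,0,-9,0,9,1],
    [0,0,0,-12,0,12,1],
    [0,0,0,-14,0,14,1],
    [0,0,0,-16,0,15.5,1],
    [0,0,0,-17,0,16.5,1],
  ],
)

```text
time: 18.85
ee_pos: [0.4909, -0.1052, 0.0425]
eef_rot: [0.763, 0.527, -0.307, 0.211]
ft_force: [1.0, 1.8, -0.3]
width: 0.0868
grip_force: 1.5
```

jog_arm(
  plan=[
    [0,0,0,-1.1,0,1,1],
    [0,0,0,-2.2,0,2.1,1],
    [0,0,0,-3.3,0,3.2,1],
  ],
)

```text
time: 19.15
ee_pos: [0.4894, -0.1094, 0.0424]
eef_rot: [0.763, 0.528, -0.307, 0.211]
ft_force: [0.9, 3.2, -0.4]
width: 0.0871
grip_force: 1.6
```

```bash
python3 -c "
from h import *
go()"
```

```text
t 19.15 rackpos [27.7  1.3 42.4] F [-3.33 -0.35 -0.39] w 0.0871 grip 1.6
```

jog_arm(
  plan=[
    [0,0,0,-1.1,0,1,1],
    [0,0,0,-2.2,0,2.1,1],
    [0,0,0,-3.3,0,3.2,1],
  ],
)

```text
time: 19.45
ee_pos: [0.4877, -0.1137, 0.0424]
eef_rot: [0.763, 0.528, -0.307, 0.212]
ft_force: [2.4, 2.4, 0.1]
width: 0.0872
grip_force: 1.5
```

jog_arm(
  plan=[
    [0,0,0,-1.1,0,1,1],
    [0,0,0,-2.2,0,2.1,1],
    [0,0,0,-3.3,0,3.2,1],
  ],
)

```text
time: 19.75
ee_pos: [0.4861, -0.118, 0.0424]
eef_rot: [0.763, 0.528, -0.307, 0.212]
ft_force: [1.0, 2.4, 0.3]
width: 0.0875
grip_force: 1.6
```

jog_arm(
  plan=[
    [0,0,0,-1.1,0,1,1],
    [0,0,0,-2.2,0,2.1,1],
    [0,0,0,-3.3,0,3.2,1],
  ],
)

```text
time: 20.05
ee_pos: [0.4847, -0.1221, 0.0424]
eef_rot: [0.763, 0.528, -0.307, 0.212]
ft_force: [1.6, 5.0, 3.2]
width: 0.0873
grip_force: 2.7
```

jog_arm(
  plan=[
    [0,0,0,-1.1,0,1,1],
    [0,0,0,-2.2,0,2.1,1],
    [0,0,0,-3.3,0,3.2,1],
  ],
)

```text
time: 20.35
ee_pos: [0.4835, -0.1258, 0.0423]
eef_rot: [0.763, 0.528, -0.306, 0.212]
ft_force: [3.1, 8.3, 2.4]
width: 0.0876
grip_force: 4.3
```

jog_arm(
  plan=[
    [0,0,0,-0.3,0,0.3,1],
    [0,0,0,-0.3,0,0.3,1],
    [0,0,0,-0.3,0,0.3,1],
  ],
)

```text
time: 20.65
ee_pos: [0.4834, -0.1261, 0.0423]
eef_rot: [0.763, 0.528, -0.306, 0.212]
ft_force: [1.2, 6.4, 2.1]
width: 0.0871
grip_force: 3.9
```

```bash
python3 -c "
from h import *
go()"; python3 tray.py
```

```text
t 20.65 rackpos [45.5  1.8 42.3] F [-6.45 -1.14  2.15] w 0.0871 grip 3.9
side 53 [54. 10.] [10. 99.] 2.1 [[48.0, 60.0], [51.0, -40.0], [61.0, -40.0], [57.0, 60.0]] y [[49.0, -39.5], [58.3, 51.3]]
t 20.65 tcp [45.5  1.8 42.3] F [-6.45 -1.14  2.15]
```

jog_arm(
  plan=[
    [0,0,0,-0.8,0,0.8,1],
    [0,0,0,-1.4,0,1.4,1],
    [0,0,0,-1.4,0,1.4,1],
    [0,0,0,-1.4,0,1.4,1],
  ],
)

```text
time: 21.15
ee_pos: [0.4829, -0.1277, 0.0423]
eef_rot: [0.763, 0.528, -0.306, 0.212]
ft_force: [1.8, 8.8, 3.3]
width: 0.0871
grip_force: 4.6
```

jog_arm(
  plan=[
    [0,0,0,0,0,0,1],
    [0,0,0,2,0,-2,1],
    [0,0,0,4,0,-4,1],
    [0,0,0,7,0,-7,1],
    [0,0,0,12,0,-12,1],
    [0,0,0,25,0,-25,1],
    [0,0,0,45,0,-45,1],
    [0,0,0,70,0,-70,1],
    [0,0,0,100,0,-100,1],
    [0,0,0,110,0,-140,1],
    [0,0,0,110,0,-180,1],
    [0,0,0,110,0,-180,1],
  ],
)

```text
time: 22.35
ee_pos: [0.5574, 0.0672, 0.0989]
eef_rot: [0.762, 0.53, -0.304, 0.213]
ft_force: [0.1, -0.5, -0.5]
width: 0.0871
grip_force: 0.0
```

```bash
python3 tray.py; python3 m1.py >/dev/null; python3 - <<'E'
from h import *
go()
for n in("top","side"):
    c=camera(n); np.savez(f"{n}9.npz",**c)
    if n=="side": cv2.imwrite("pics/s9.png",c["image"][80:360,60:460,::-1].repeat(2,0).repeat(2,1))
E
python3 m1.py 9 | grep -E "obj|yellow"
```

```text
side 191 [50.  5.] [115.  10.] 89.3 [[45.0, -53.0], [55.0, -53.0], [56.0, 62.0], [46.0, 62.0]] y [[46.7, -49.9], [54.8, 61.6]]
t 22.35 tcp [-161.5    1.9   98.9] F [ 0.46  0.25 -0.53]
t 22.45 rackpos [-156.8    0.8   96.1] F [ 0.56  0.41 -0.95] w 0.0873 grip 0.0
top yellow [317. 134.] 148 [ 0.756 -0.012  0.054] [ 0.74  -0.037  0.03 ] [0.774 0.01  0.075]
top obj [478. 121.] 308 [ 0.768 -0.5    0.013] [ 0.8   -0.468  0.105]
top obj [182. 287.] 27405 [0.1   0.04  0.014] [0.693 0.5   0.539]
top obj [322. 144.] 649 [ 0.65  -0.073  0.012] [0.8   0.01  0.075]
top obj [416. 231.] 17117 [ 0.253 -0.392  0.012] [ 0.716 -0.033  0.308]
top obj [214. 258.] 487 [0.367 0.258 0.012] [0.444 0.333 0.025]
top obj [213. 300.] 1131 [0.228 0.23  0.012] [0.346 0.347 0.056]
top obj [322. 363.] 345 [ 0.1   -0.114  0.012] [0.116 0.114 0.019]
side yellow [204. 261.] 99 [ 0.759 -0.008  0.057] [ 0.743 -0.034  0.03 ] [0.775 0.013 0.076]
side obj [379. 159.] 19690 [0.1   0.039 0.012] [0.692 0.457 0.539]
side obj [193. 123.] 11742 [ 0.27  -0.418  0.012] [ 0.637 -0.03   0.307]
side obj [ 72. 192.] 199 [ 0.768 -0.498  0.012] [ 0.8   -0.464  0.104]
side obj [171. 212.] 547 [ 0.653 -0.208  0.012] [ 0.719 -0.142  0.1  ]
side obj [408. 238.] 212 [0.353 0.469 0.013] [0.425 0.5   0.092]
side obj [206. 252.] 611 [ 0.65  -0.072  0.012] [0.8   0.015 0.076]
side obj [304. 307.] 500 [0.686 0.267 0.012] [0.768 0.352 0.023]
```

View pics/s9.png

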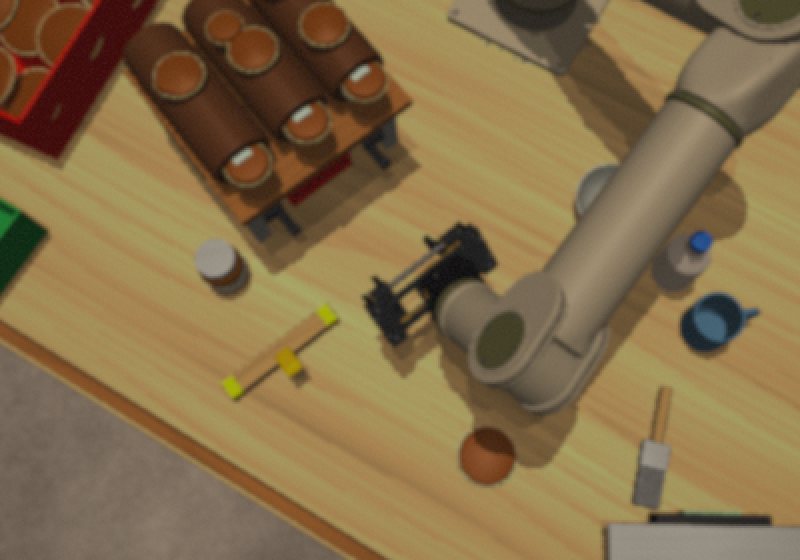

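The side view shows the tray home under the shelf (red rear wall near (320,180)). The bar is flat at (280,352), all the bystanders are in place and the gripper is clear.

jog_arm(
  plan=[
    [0,0,0,0,0,-20,1],
    [0,0,0,0,0,-20,1],
    [0,0,0,0,0,-20,1],
    [0,0,0,0,0,-20,1],
  ],
)

```text
time: 22.95
ee_pos: [0.5585, 0.0741, 0.1098]
eef_rot: [0.763, 0.527, -0.308, 0.211]
ft_force: [-0.8, 0.2, 0.6]
width: 0.087
grip_force: 0.0
```

```bash
python3 -c "
from h import *
print(order.close_job())"
```

```text
the job is handed in; nothing more can be done
None
```

I handed the job in at about 23 s, but `close_job` returned no verdict, so success isn't confirmed: the bar lies flat, handle up, clear of the tray; the tray is square in the bay after pressing the stop with roughly 6 N (estimated), and no bystander looked moved.

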